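# Tip the tall carton onto the labelling board

## Task

Three brown cartons stand side by side on the packing table, against the near edge of the low black-topped labelling board. Push the top of the tallest one over towards the board, so that it topples over the board's edge and ends up lying flat on its back on the board, label side up and square to the board. Leave the two lower cartons standing where they are.

Things in the scene. Friction and masses are not known exactly. Their poses are not given: they have to be found in the camera images.
- tall_carton: tallest of three brown cartons at the board's near edge, centres 160 mm apart, in any order: rigid box 210 mm tall, 90 deep (own x), 110 wide (own y), 0.4 kg. Origin at its centre. Own z: to its top; own x: from its front (white label, robot's side) to its back, which faces the board's edge 4 to 8 mm away. 1 to 3 N near the top tips it; it falls by itself once its top is pushed 100 mm.
- middle_carton: the middle-sized brown carton at the same edge, in any of the three places: box 140 mm tall, 90 deep (own x), 110 wide (own y), origin at its centre, same axes, same label. To be left alone.
- low_carton: the lowest brown carton at the same edge, in any of the three places: box 100 mm tall, 90 deep (own x), 110 wide (own y), origin at its centre, same axes, same label. To be left alone.
- board: labelling board, fixed: plywood with black rubber top, 320 mm deep (own x), 520 wide (own y), 15 thick. Origin: middle of its near edge, at table height; own x points across the board away from the robot, z up. Its 15 mm high near edge blocks the cartons' bottom edges. A tape roll lies on it far back, out of reach of a falling carton.
There are look-alikes about, which are no part of the job. What is shaped like the tall_carton but pink is not meant.

How it is judged:
At the end, for the whole second after the job is handed in: the tall carton lies at rest on the board, label side up, flat within 10 degrees, square to the board within 15 degrees, its centre 30 to 220 mm in from the near edge and within 210 mm of the board's middle line; the two lower cartons stand within 30 mm of their start (angle between tall_carton's own x axis and vertical above 2.967 rad and z of tall_carton in the frame of board between 0.045 and 0.075 m and x of tall_carton in the frame of board between 0.03 and 0.22 m and y of tall_carton in the frame of board between -0.21 and 0.21 m and angle between the z axis of tall_carton and the x axis of board, either way round below 0.262 rad and linear speed of tall_carton below 0.02 m/s and angle between each of middle_carton, low_carton's own z axis and vertical below 0.17 rad and distance of each of middle_carton, low_carton from where it was at the start of the episode below 0.03 m); the robot touches nothing.
It fails at once if one of the two lower cartons is tipped or shoved by more than 30 mm (angle between any of middle_carton, low_carton's own z axis and vertical above 0.3 rad or distance of any of middle_carton, low_carton from where it was at the start of the episode above 0.03 m).
It also fails if it takes over 29 s, if anything falls off the work surface, if the arm or the gripper's body presses on something with over 40 N, if the wrist force passes 120 N, or if a joint passes its speed limit or range.

## Robot

A 6-joint arm with a two-finger parallel gripper is mounted at the origin on the work surface. World frame = base frame: x ahead of the robot, y to its left, z up, the work surface at z = 0. Lengths are in m, angles in rad, forces in N, time in s.
With the tool pointing down it reaches from about 0.3 to 0.85 m from the base axis. Payload 5.4 kg.
Tool frame: the origin (TCP) lies midway between the tips of the shut fingers; the grasp point (between the pads) lies 19 mm behind it (robot.tcp_to_grasp is the distance from the TCP to the grasp point, in m); y points along the fingers, z is the direction in which the jaws open and shut, and the axes are right-handed (so a half turn about y gives the same grasp; the last joint's range is limited). The gripper opens to 85 mm and grips with 20 to 120 N. Pads are 22 mm wide; open, the fingers measure 114 mm over their backs; the gripper's body (76 mm by 85 mm) begins 54 mm behind the grasp point. The pads swing forward as they close: fully open they stand 13 mm farther back than shut.
Start: joints at [-1.543, 0.158, 1.597, -0, 1.386, -0.21], TCP at [0.135, -0.559, 0.231] pointing down, gripper open.
Joint ranges: [-2.91, 2.91], [-0.94, 2.29], [0.18, 2.7], [-1.29, 4.43], [0.17, 2.64], [-3, 3]. Speed limits (rad/s): [2.57, 2.57, 3.14, 3.14, 3.14, 3.14].

## Interface

Orientations are given as a 3x3 rotation matrix whose columns are the frame's x, y, z axes.
In Python, from plant import robot gives the robot as it stands. The module is installed in compiled form; this text tells all that it offers.
- The arm moves only by the shell command python3 -m creep 'ROWS' [FORCE]. ROWS is JSON, a list of rows, each a list of 7 numbers: the turn, a rotation vector about the world's x, y, z in units of 5 degrees (1.0 is 5 degrees), then the shift along the world's x, y, z in units of 50 mm (1.0 is 50 mm), then the finger opening in mm, from 0 to 85.4. In form: [[rx, ry, rz, dx, dy, dz, hand], ...]. A call has 1 to 8 rows; each row is the pose to reach, as a shift and turn from the pose commanded when the call began; what a row does not reach only later rows make up. A row lasts 1/10 s, in which the tool goes at most 50 mm and 8.59 degrees, less where a joint would pass 70% of its speed; a pose out of reach is approached as far as the arm can. A call with a gripper value outside its range is refused whole. The fingers move at their own pace and stop on an object; FORCE is the grip in N (left out, the last holds). Time passes only in rows, so rows that repeat a pose let the fingers close. It gives the time, the measured TCP pose, the force and the opening at its end, in the units of the state.
- robot.observe(): the state, without advancing time (a new reading comes with each control period).
- robot.grab_frame(name): name is "side" or "top"; returns the picture (420x560x3 uint8, red, green, blue); there is no depth.
- robot.get_calibration(name): a dict with "mtx" (3x3 intrinsics, pixels), "camera_from_world" (4x4, takes a point from world to camera coordinates). Camera axes: x right, y up, looking along -z (the intrinsics and any distortion apply to the point x, -y, -z); pixel columns grow to the right and rows downward; lengths in m; the calibration is good to about 2 mm. A picture is of the moment at which its call begins. get_calibration takes no time and is no camera call.
- robot.close_job(): hands the job in, once; it reports no verdict.
The state is a dict: "clock": time; "joint_positions": joint angles; "dq": joint speeds; "joint_torque": joint torques, N m; "position": TCP position; "orientation": TCP orientation; "contact_force": force on the tool from outside, world axes, zero at the start; "torque": the same for the moment, N m; "grip_width": finger opening in m.
Only numpy, scipy, OpenCV 4.12 (cv2) and the standard library are available. Lean on these libraries where they do the work, as an engineer would, in place of code of your own. Each camera call takes 0.05 s, during which the arm holds its last target. There are 200 camera calls.

## Working session

There is one attempt and no reset: what is moved stays moved. The work goes in short steps, Python scripts to look and compute and a shell command to move; the robot and the scene stay as the last step left them, time stands still between calls to the robot, and variables do not carry over. Pictures are saved under pics/ and viewed, about 8 in all and at most 12, crops included, and the job is handed in when it is done.

```bash
mkdir -p pics; python3 - <<'E'
from plant import robot
import cv2,numpy as np
for n in("side","top"):
    cv2.imwrite(f"pics/{n}0.png",robot.grab_frame(n)[:,:,::-1])
    c=robot.get_calibration(n); print(n,{k:np.round(v,4).tolist() if not isinstance(v,str) else v for k,v in c.items()})
s=robot.observe();print(s["clock"],np.round(s["orientation"],3).tolist(),s["position"],s["contact_force"])
E
```

```text
side {'mtx': [[499.6123, 0.0, 284.5232], [0.0, 499.6123, 209.7264], [0.0, 0.0, 1.0]], 'camera_from_world': [[-0.5931, -0.8051, 0.0075, 0.2615], [0.4684, -0.3375, 0.8165, -0.3089], [-0.6548, 0.4878, 0.5773, -0.7366], [0.0, 0.0, 0.0, 1.0]]}
top {'mtx': [[384.2955, 0.0, 278.2708], [0.0, 384.2955, 214.2814], [0.0, 0.0, 1.0]], 'camera_from_world': [[-0.0029, -1.0, -0.0036, 0.0079], [0.9882, -0.0034, 0.1529, -0.4878], [-0.1529, -0.0031, 0.9882, -0.7281], [0.0, 0.0, 0.0, 1.0]]}
0.1 [[-0.972, -0.0, 0.236], [-0.236, 0.002, -0.972], [-0.0, -1.0, -0.002]] [ 0.1354172  -0.55825825  0.23040492] [ 0.0673077  -0.0546904  -0.30488014]
```

View pics/side0.png

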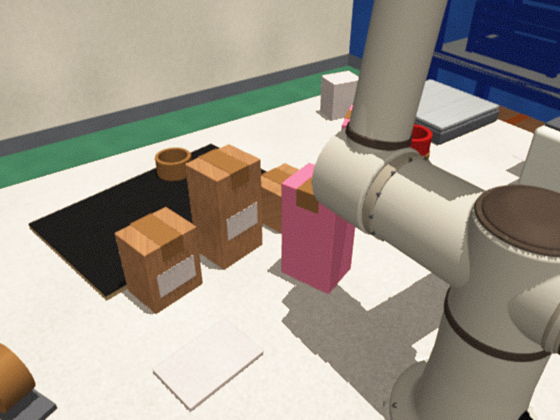

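View pics/top0.png

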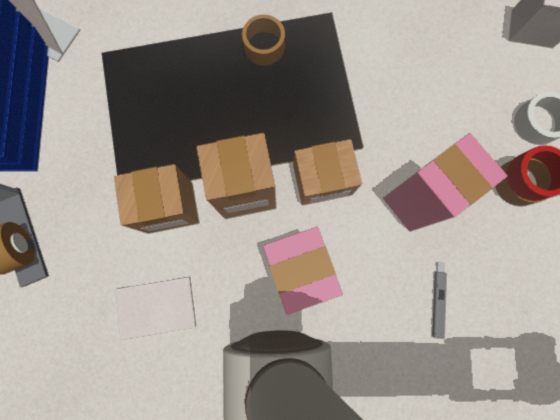

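The side view shows three brown cartons at the black board: low/middle-sized at (160,260), tall at (225,205) and one partly hidden at (285,200). In the top view they are at (152,198), (237,172) and (328,172). The pink cartons at top-view (303,270) and (445,182) are look-alikes. The brown one in the middle, top (237,165), side (225,205), is the tallest. I'll confirm that with a crop.

```bash
cat > h.py <<'E'
import numpy as np
from plant import robot
def back(n,uv,z):
    c=robot.get_calibration(n);K=np.array(c["mtx"]);T=np.array(c["camera_from_world"])
    d=np.linalg.inv(K)@[uv[0],uv[1],1]; d=T[:3,:3].T@(d*[1,-1,-1]); o=-T[:3,:3].T@T[:3,3]
    return o+d*(z-o[2])/d[2]
E
python3 - <<'E'
from h import *
import cv2
a=cv2.imread("pics/top0.png")[120:320,105:375]
cv2.imwrite("pics/c1.png",cv2.resize(a,None,fx=2.96,fy=2.96,interpolation=cv2.INTER_CUBIC))
for z,ps in((.21,[(199,150),(267,135),(274,185),(205,200),(265,243),(320,228),(341,292),(286,313)]),(.015,[(103,52),(332,14),(361,148),(118,180)])):
    for p in ps: print(z,p,back("top",p,z).round(3))
E
```

```text
0.21 (199, 150) [0.564 0.131 0.21 ]
0.21 (267, 135) [0.589 0.023 0.21 ]
0.21 (274, 185) [0.507 0.012 0.21 ]
0.21 (205, 200) [0.484 0.119 0.21 ]
0.21 (265, 243) [0.417 0.026 0.21 ]
0.21 (320, 228) [ 0.44  -0.058  0.21 ]
0.21 (341, 292) [ 0.344 -0.087  0.21 ]
0.21 (286, 313) [ 0.313 -0.005  0.21 ]
0.015 (103, 52) [0.854 0.391 0.015]
0.015 (332, 14) [ 0.943 -0.115  0.015]
0.015 (361, 148) [ 0.632 -0.168  0.015]
0.015 (118, 180) [0.565 0.34  0.015]
```

View pics/c1.png

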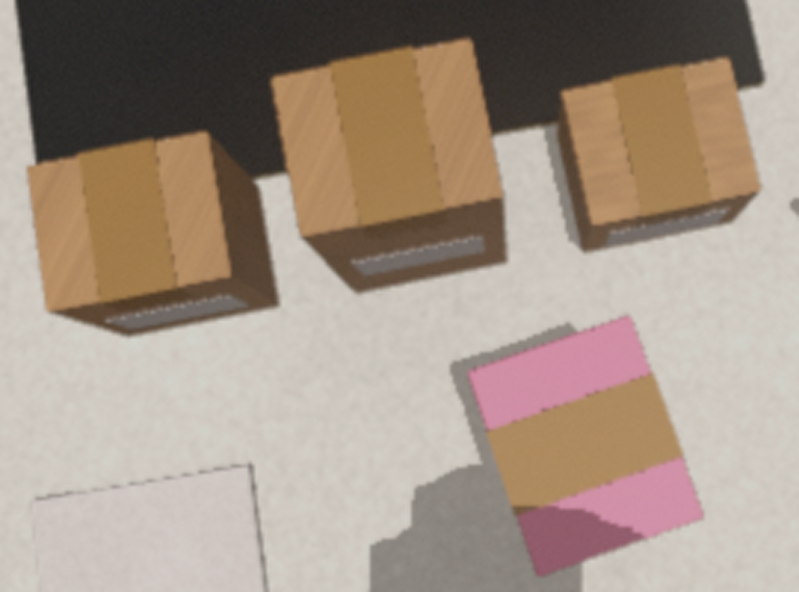

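The crop confirms it. Of the three brown boxes along the board's edge, the middle one (crop corners (272,76), (472,40), (500,198), (303,236)) has the largest top and a white label on the robot's side. The nearby pink one is a look-alike. I'll refine its pose and start lifting and crossing.

```bash
python3 - <<'E'
from h import *
q=np.array([back("top",(u/2.963+105,v/2.963+120),.21)[:2] for u,v in((272,76),(472,40),(500,198),(303,236))])
print(q.round(3),q.mean(0).round(3),np.linalg.norm(q-np.roll(q,-1,0),axis=1).round(3))
for e in(q[0]-q[1],q[3]-q[2]):print(np.degrees(np.arctan2(-e[0],e[1])))
for e in(q[0]-q[3],q[1]-q[2]):print(np.degrees(np.arctan2(e[1],e[0])))
p=np.array([back("top",(u/2.963+105,v/2.963+120),.21)[:2] for u,v in((470,372),(630,316),(703,516),(540,576))]);print(p.round(3))
E
python3 -m creep '[[0,0,0,0,0,0.9,40],[0,0,0,0,0,1.8,40],[0,0,0,0.4,0.8,1.8,40],[0,0,0,0.8,1.6,1.8,40],[0,0,0,1.2,2.4,1.8,40],[0,0,0,1.6,3.2,1.8,40],[0,0,0,2,4,1.8,40],[0,0,0,2.4,4.8,1.8,40]]'
```

```text
[[0.572 0.135]
 [0.591 0.028]
 [0.504 0.013]
 [0.484 0.116]] [0.538 0.073] [0.109 0.088 0.105 0.089]
10.430674969423299
10.956923857839717
12.170653846239793
9.758405475641439
[[ 0.413  0.028]
 [ 0.442 -0.054]
 [ 0.34  -0.089]
 [ 0.311 -0.007]]
clock: 0.9
position: [0.2558, -0.3169, 0.3208]
orientation: [[-0.972, -0.0, 0.235], [-0.235, 0.001, -0.972], [-0.0, -1.0, -0.001]]
contact_force: [1.2, -0.7, 0.6]
grip_width: 0.04
```

```bash
python3 -m creep '[[0,0,0,0.45,0.8,0,40],[0,0,0,0.9,1.6,0,40],[0,0,0,1.3,2.4,0,40],[0,0,-0.1,1.75,3.2,0,40],[0,0,-0.2,2.2,4,0,40],[0,0,-0.3,2.6,4.8,0,40],[0,0,-0.4,3.05,5.6,0,40],[0,0,-0.5,3.5,6.4,0,40]]' && python3 -m creep '[[0,0,-0.1,0.3,0.6,0,40],[0,0,-0.1,0.64,1.14,0,40],[0,0,-0.1,0.64,1.14,0,40],[0,0,-0.1,0.64,1.14,0,40]]'
python3 - <<'E'
from h import *
import cv2
for n in("side","top"):cv2.imwrite(f"pics/{n}1.png",robot.grab_frame(n)[:,:,::-1])
a=np.hstack([cv2.imread("pics/side1.png")[100:320,90:400],cv2.imread("pics/top1.png")[100:320,100:400]])
cv2.imwrite("pics/m1.png",cv2.resize(a,None,fx=1.3,fy=1.3))
E
```

```text
clock: 1.7
position: [0.4308, 0.0032, 0.3211]
orientation: [[-0.981, 0.0, 0.193], [-0.193, -0.0, -0.981], [-0.0, -1.0, 0.0]]
contact_force: [1.3, -1.1, 1.5]
grip_width: 0.0397
clock: 2.1
position: [0.4621, 0.0585, 0.3207]
orientation: [[-0.983, -0.002, 0.186], [-0.186, -0.0, -0.983], [0.002, -1.0, -0.0]]
contact_force: [-0.1, -0.1, 0.4]
grip_width: 0.0401
```

View pics/m1.png

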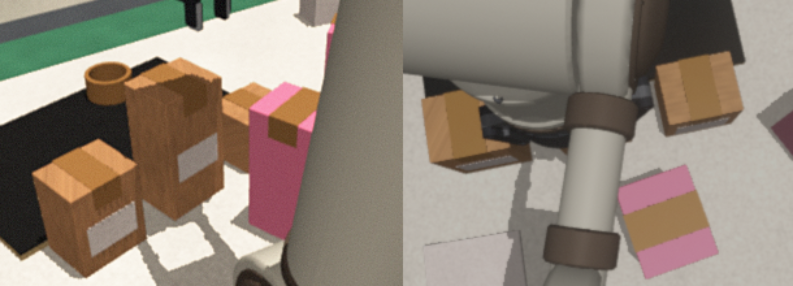

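The side view shows the two fingertips above and in front of the tall carton, crop (193,20) and (222,12). All the cartons are untouched. The gap in front of the tall carton is clear, so I'll descend.

```bash
python3 -m creep '[[0,0,0,0,0,-0.5,40],[0,0,0,0,0,-1,40],[0,0,0,0,0,-1.5,40],[0,0,0,0,0,-1.8,40],[0,0,0,0,0,-2.2,40],[0,0,0,0,0,-2.5,40],[0,0,0,0,0,-2.8,40],[0,0,0,0,0,-2.8,40]]'
python3 - <<'E'
from h import *
import cv2
cv2.imwrite("pics/side2.png",cv2.resize(robot.grab_frame("side")[100:320,150:400,::-1],None,fx=2.4,fy=2.4))
E
```

```text
clock: 3.0
position: [0.4606, 0.0574, 0.1793]
orientation: [[-0.983, -0.004, 0.183], [-0.183, 0.0, -0.983], [0.004, -1.0, -0.001]]
contact_force: [0.1, 1.1, -0.4]
grip_width: 0.0396
```

View pics/side2.png

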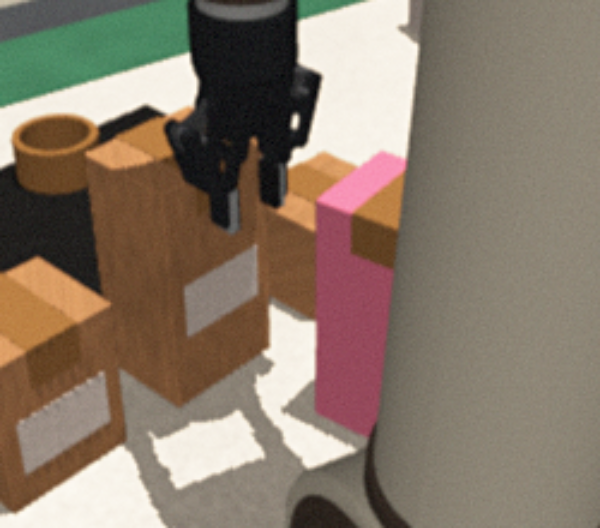

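Both fingertips, at (230,210) and (272,190), are in front of the carton's upper face and symmetric about it, with nothing touching. Now pushing gently along the board's x axis.

```bash
python3 -m creep '[[0,0,0,0.1,0.02,0,40],[0,0,0,0.2,0.04,0,40],[0,0,0,0.3,0.06,0,40],[0,0,0,0.4,0.07,0,40],[0,0,0,0.5,0.09,0,40],[0,0,0,0.6,0.11,0,40],[0,0,0,0.7,0.13,0,40],[0,0,0,0.8,0.15,0,40]]'
python3 - <<'E'
from h import *
import cv2
cv2.imwrite("pics/side3.png",cv2.resize(robot.grab_frame("side")[100:320,90:400,::-1],None,fx=2,fy=2))
E
```

```text
clock: 3.85
position: [0.5028, 0.0658, 0.1813]
orientation: [[-0.983, -0.0, 0.184], [-0.184, 0.0, -0.983], [0.0, -1.0, -0.0]]
contact_force: [-1.0, 0.8, 0.3]
grip_width: 0.0399
```

View pics/side3.png

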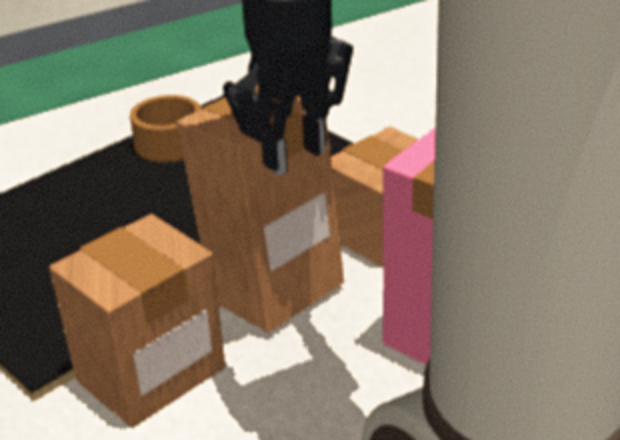

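The carton is tipping squarely, with its base edge at (265,330) and its top moved back. The neighbours are untouched, so I'll keep pushing.

```bash
python3 -m creep '[[0,0,0,0.2,0.04,0,40],[0,0,0,0.4,0.07,0,40],[0,0,0,0.6,0.11,0,40],[0,0,0,0.8,0.15,0,40],[0,0,0,1.0,0.18,0,40],[0,0,0,1.2,0.22,0,40],[0,0,0,1.4,0.26,0,40],[0,0,0,1.6,0.29,0,40]]' && python3 -m creep '[[0,0,0,0.1,0.02,0,40],[0,0,0,0.1,0.02,0,40],[0,0,0,0.1,0.02,0,40],[0,0,0,0.1,0.02,0,40],[0,0,0,0.1,0.02,0,40],[0,0,0,0.1,0.02,0,40]]'
python3 - <<'E'
from h import *
import cv2
cv2.imwrite("pics/side4.png",cv2.resize(robot.grab_frame("side")[100:320,20:400,::-1],None,fx=2,fy=2))
E
```

```text
clock: 4.7
position: [0.5833, 0.0804, 0.1812]
orientation: [[-0.983, -0.0, 0.184], [-0.184, 0.0, -0.983], [0.0, -1.0, -0.0]]
contact_force: [0.3, 0.6, -0.2]
grip_width: 0.0399
clock: 5.3
position: [0.5873, 0.0811, 0.1814]
orientation: [[-0.983, 0.0, 0.184], [-0.184, -0.0, -0.983], [-0.0, -1.0, 0.0]]
contact_force: [-0.4, 0.4, 0.1]
grip_width: 0.0399
```

View pics/side4.png

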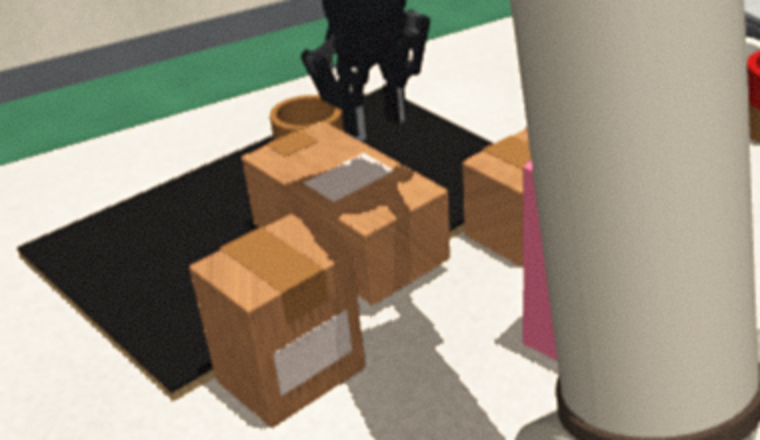

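The carton fell flat on the board with its label up, at (350,175). I'll raise the tool and swing clear of the top view to check squareness and position.

```bash
python3 -m creep '[[0,0,0,0,0,0.8,40],[0,0,0,0,0,1.6,40],[0,0,0,0,0,2.4,40],[0,0,0,0,0,3,40],[0,0,0,-0.4,-0.8,3,40],[0,0,0,-0.8,-1.6,3,40],[0,0,0,-1.2,-2.4,3,40],[0,0,0,-1.6,-3.2,3,40]]' && python3 -m creep '[[0,0,0,-0.4,-0.8,0,40],[0,0,0,-0.8,-1.6,0,40],[0,0,0,-1.2,-2.4,0,40],[0,0,0,-1.6,-3.2,0,40],[0,0,0,-2,-4,0,40],[0,0,0,-2.4,-4.8,0,40],[0,0,0,-2.8,-5.6,0,40],[0,0,0,-3.2,-6.4,0,40]]' && python3 -m creep '[[0,0,0,-0.4,-0.8,0,40],[0,0,0,-0.6,-1.2,0,40],[0,0,0,-0.6,-1.2,0,40],[0,0,0,-0.6,-1.2,0,40]]'
python3 - <<'E'
from h import *
import cv2
cv2.imwrite("pics/top5.png",cv2.resize(robot.grab_frame("top")[0:250,90:390,::-1],None,fx=2.4,fy=2.4,interpolation=cv2.INTER_CUBIC))
E
```

```text
clock: 6.15
position: [0.5064, -0.08, 0.3315]
orientation: [[-0.983, 0.001, 0.185], [-0.185, -0.0, -0.983], [-0.0, -1.0, 0.0]]
contact_force: [0.7, -0.7, -0.4]
grip_width: 0.04
clock: 6.95
position: [0.3463, -0.4003, 0.3315]
orientation: [[-0.983, 0.0, 0.184], [-0.184, -0.0, -0.983], [-0.0, -1.0, 0.001]]
contact_force: [1.1, -0.9, 0.1]
grip_width: 0.04
clock: 7.35
position: [0.3174, -0.4586, 0.3311]
orientation: [[-0.983, 0.0, 0.184], [-0.184, 0.001, -0.983], [-0.0, -1.0, -0.001]]
contact_force: [0.8, 0.3, -0.6]
grip_width: 0.0403
```

View pics/top5.png

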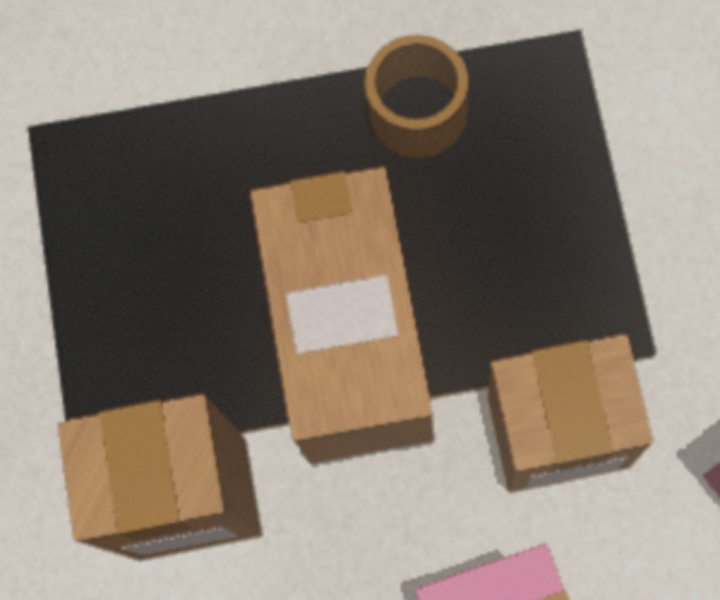

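The carton lies flat with its label up; its corners are at (250,190), (385,168), (432,415), (296,440). Next I'll compute its pose in the board frame and how far the neighbours have moved.

```bash
python3 - <<'E'
from h import *
import cv2
f=lambda u,v,z:back("top",(u/2.4+90,v/2.4),z)[:2]
q=np.array([f(*p,.105) for p in((250,190),(385,168),(432,415),(296,440))])
B=[f(*p,.015) for p in((30,127),(581,31),(654,355))]
yb=(B[0]-B[1]);yb/=np.linalg.norm(yb);xb=np.array([yb[1],-yb[0]]);o=B[2]+.26*yb
d=q.mean(0)-o;print("board x,y",d@xb,d@yb,"size",np.linalg.norm(q-np.roll(q,-1,0),axis=1).round(3))
c=q[0]+q[1]-q[2]-q[3];print("skew",np.degrees(np.arctan2(c@yb,c@xb)))
a=cv2.imread("pics/top0.png");b=robot.grab_frame("top")[:,:,::-1]
for s in(np.s_[160:240,112:200],np.s_[135:208,290:365]):
    print(cv2.phaseCorrelate(*[np.float32(cv2.cvtColor(np.ascontiguousarray(i[s]),7)) if 0 else np.float32(i[s].mean(2)) for i in(a,b)]), np.abs(a[s].astype(float)-b[s]).mean())
E
```

```text
board x,y 0.06324308011516765 -0.00268866169363434 size [0.109 0.208 0.106 0.209]
skew 0.45926264368796077
((0.06003662354589068, 0.031147888792851575), 0.9876388737890456) 2.468844696969697
((0.502338668038206, 0.509632131242796), 1.0023780317518447) 2.3693150684931505
```

```bash
python3 -c "
from plant import robot
print(robot.observe()['clock'],robot.close_job())"
```

```text
the job is handed in; nothing more can be done
7.45 None
```

I tipped the tall brown carton over the board's edge by pushing with two fingertips near its top. It landed on its back with the label up, and I then moved the arm clear and handed the job in at 7.45 s.

| Last check (top view) | Measured | Allowed |
|---|---|---|
| Centre in from the near edge | about 63 mm | 30 to 220 mm |
| Centre off the board's middle line | about 3 mm | within 210 mm |
| Skew to the board | about 0.5° | within 15° |

- **Flatness:** it looks flat in both views. I did not measure height or tilt directly, but the top-face size (109 × 208 mm) matches a carton lying flat. Its near end overhangs the board's edge by about 40 mm.
- **Lower cartons:** both are where they started, within a pixel. One comparison showed half a pixel of shift, which I take to be a rounding effect of the image comparison.
- **Forces:** wrist readings stayed below 2 N whenever I read them. No check failed. Handing in gives no verdict, so I can't confirm the result beyond these checks.

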